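# Set the gas valve with its T-key and put the key back

## Robot

A 6-joint arm with a two-finger parallel gripper is mounted at the origin on the work surface; the furniture and walls round the work are solid. World frame = base frame: x ahead of the robot, y to its left, z up, the work surface at z = 0. Lengths are in m, angles in rad, forces in N, time in s.
With the tool pointing down it reaches from about 0.3 to 0.875 m from the base axis. Payload 6.4 kg.
Tool frame: the origin (TCP) lies at the very end of the fingers, on their centre line; the grasp point (between the pads) lies 19 mm behind it (ctrl.hold_point_z is the distance from the TCP to the grasp point, in m); z points along the fingers, y is the line along which they close (so a half turn about z gives the same grasp; the last joint's range is limited). The gripper opens to 88 mm and grips with 3 to 60 N. Pads are 18 mm wide; open, the fingers measure 123 mm over their backs; the gripper's body (75 mm by 187 mm) begins 45 mm behind the grasp point.
Start: joints at [-1.439, 0.181, 1.607, -0, 1.354, -0.206], TCP at [0.191, -0.543, 0.239] pointing down, gripper open.
Joint ranges: [-2.99, 2.99], [-0.89, 2.07], [0.3, 2.58], [-1.14, 4.28], [0, 2.63], [-3.12, 3.12]. Speed limits (rad/s): [2.57, 2.57, 3.01, 3.14, 3.14, 3.14].

## Interface

Orientations are given as a 3x3 rotation matrix whose columns are the frame's x, y, z axes.
In Python, from rig import ctrl gives the robot as it stands.
- The arm moves only by the tool play_rows, never from a script. Its argument "commands" is one flat list of numbers, 7 for each row, row after row: the finger opening in cm, from 0 to 8.81, then the shift along the tool's x, y, z in cm, then the turn, a rotation vector about the tool's x, y, z in degrees. A call has exactly 5 rows; each row is the pose to reach, as a shift and turn from the pose commanded when the call began, along the tool's axes at that moment; what a row does not reach only later rows make up. A row lasts 1/12 s, in which the tool goes at most 41.7 mm and 7.16 degrees, less where a joint would pass 70% of its speed; a pose out of reach is approached as far as the arm can. A call with a gripper value outside its range is refused whole. The fingers move at their own pace and stop on an object; "newtons" is the grip in N (left out, the last holds). Time passes only in rows, so rows that repeat a pose let the fingers close, or fill a call up. It gives the time, the measured TCP pose, the force, the opening and the grip force at its end, in the units of the state.
- ctrl.read_state(): the state, without advancing time (a new reading comes with each control period).
- ctrl.snapshot(name): name is "side" or "top" or "wrist"; returns a dict with "frame" (384x512x3 uint8, red, green, blue), "fov_y" (degrees; the focal length in pixels is half the picture's height over the tangent of half this angle, whatever the lens; pixels are square), "cx", "cy" (the principal point, pixels), "rvec" (rotation vector, rad) and "tvec" (3), from world to camera coordinates, as OpenCV has them. Camera axes: x right, y down, z forward; pixel columns grow to the right and rows downward; lengths in m; the calibration is good to about 2 mm. A picture is of the moment at which its call begins. There is no depth.
- ctrl.sign_off(): hands the job in; it is judged then, once.
The state is a dict: "clock": time; "joint_pos": joint angles; "dq": joint speeds; "joint_torque": joint torques, N m; "tool_pos": TCP position; "eef_rot": TCP orientation; "ft_force": force on the tool from outside, world axes, zero at the start; "wrist_torque": the same for the moment, N m; "opening": opening from 0.0 (shut) to 1.0 (fully open); "finger_force": force on a finger pad.
Only numpy, scipy, OpenCV 4.12 (cv2) and the standard library are available. Lean on these libraries where they do the work, as an engineer would, in place of code of your own. Each camera call takes 0.05 s, during which the arm holds its last target. There are 200 camera calls.

## Task

Turn the valve on the sloped console with the T-key that sits on it until the raised mark on the dial points straight at the index tooth on the ring around it. Then pull the key off without disturbing the setting and return it to its own empty stand, hanging by its crossbar in the grooves, and leave the ring and the other things where they are.

Things in the scene. Friction and masses are not known exactly. Their poses are not given: they have to be found in the camera images.
- dial (a joint): valve dial's angle about the normal of the sloped panel, rad, positive anticlockwise seen from above the panel; starts at 0 with the mark towards the console's low front edge; stops at +-3.6. Dry friction of about 0.2 N m holds it where it is left. The mark points at the index when this equals joint ring, or joint ring minus 2 pi
- ring (a joint): angle of the setting ring with the index, same zero and sense as joint dial; anywhere from 1.9 to 4.38 (that is 1.9 to 3.14 rad from the mark, one way or the other). The ring is locked by a stiff friction of 4 N m and is not to be moved
- dial_centre (a point): on the valve's axis at the top of the dial's hub, 18 mm above the panel. z axis: the valve's axis, out of the panel, 30 deg from vertical, leaning to the console's front; -x axis: along the raised mark (turns with the dial). A flat tang 30 (along x) x 8 mm, 24 mm tall, stands up from here into the key's socket. Dial: aluminium disc, 88 mm across
- mark_tip (a point): point 53 mm from the axis, 12 mm above the panel, at the outer end of the mark, a raised dark bar 9 mm wide that runs out along the dial; turns with the dial. It coincides with index_tip when the valve is set
- index_tip (a point): point 53 mm from the axis, 12 mm above the panel, at the inner end of the index, a dark tooth 10 mm wide that stands up from the steel setting ring (94 to 128 mm diameter) round the dial. The grey console is fixed, 190 x 160 mm; its panel rises from 50 mm at the front to 137 mm at the back
- key_bar (a point): centre of the crossbar of the loose steel T-key. z axis: along the shank from socket to crossbar (the valve's axis while it is on the valve); x axis: along the crossbar. Crossbar 110 long, 14 wide, 16 mm high. On the valve: 76 mm from dial_centre, in line with the mark. Shank below it round, 14 mm thick, 34 mm free. Play lets it lean up to 0.06 rad. Either way round is the same
- key: the same T-key (180 to 290 g); origin at its socket's mouth, 76 mm below the crossbar's centre, z up the shank. Socket block 44 (along x) x 22 x 34 mm, opening 26 mm deep, resting on the dial's hub over the tang with 1 mm of play on each side: the key turns about 0.07 rad either way before the dial follows. Pull it off 26 mm or more along the valve's axis
- seat (a point): where the crossbar's centre is when the key hangs home in its own stand: the empty one of two fixed aluminium saddle stands, 103 mm above the bench, z up. Two upright cheeks 10 mm thick, 80 mm apart along this point's y axis, each with a groove 22 mm wide, 21 mm deep, open at the top (116 mm). Crossbar along y across both grooves, shank down between the cheeks (70 mm clear)
- big_stand: the other saddle stand, fixed, with a bigger key fixed in it (crossbar 140 x 24 x 24 mm, top at 119 mm); origin at the centre of its underside, 90 x 110 mm. Bystander
- bottle: clear glass sample bottle, 56 mm diameter, 112 mm tall, origin under its centre; bystander
- dropper: dropper bottle, 38 mm diameter, 108 mm tall, origin under its centre; bystander
- wash: wash bottle, 77 mm diameter, 243 mm tall, origin under its centre; bystander
- beaker: plastic beaker, 89 mm diameter, 108 mm tall, origin under its centre; bystander
- crucible: white porcelain crucible, 43 mm diameter, 32 mm tall, origin under its centre; bystander
Not all that is in view belongs to the job. Of the things that look like the key, the middle-sized one is meant. Leave any purple look-alike of the part that bears dial alone.

How it is judged:
On the way:
1. the mark is set to the index with the key still on the valve (distance between mark_tip and index_tip below 0.005 m and z of key_bar in the frame of dial_centre below 0.085 m and distance between key_bar and dial_centre below 0.09 m), for 0.2 s.
At the end, for the whole second after the job is handed in: The mark points at the index (tips within 5 mm, about 5 degrees), and the key hangs at rest in the grooves of its own stand, crossbar centre within 16 mm of home and no more than 6 mm above it, shank within 0.15 rad of upright (distance between mark_tip and index_tip below 0.005 m and distance between key_bar and seat below 0.016 m and z of key_bar in the frame of seat below 0.006 m and angle between key_bar's own z axis and vertical below 0.15 rad and linear speed of key below 0.02 m/s); the robot touches nothing.
It fails at once if a bystander (sample bottle, dropper bottle, wash bottle, beaker or crucible) is pushed more than 30 mm (distance of any of bottle, dropper, wash, beaker, crucible from where it was at the start of the episode above 0.03 m).
It fails at once if the setting ring is turned (distance of index_tip from where it was at the start of the episode above 0.005 m).
It also fails if it takes over 58 s, if anything falls off the work surface, if the arm or the gripper's body presses on something with over 40 N, if the wrist force passes 120 N, or if a joint passes its speed limit or range.

## Working session

There is one attempt and no reset: what is moved stays moved. The work goes in short steps, Python scripts to look and compute and a tool call to move; the robot and the scene stay as the last step left them, time stands still between calls to the robot, and variables do not carry over. Pictures are saved under pics/ and viewed, at most 10 in all, crops included, and the job is handed in when it is done.

Besides the shell and the picture viewer there is one more tool, called after "Call:" as name(argument=value, ...) on one line, values as JSON. play_rows: Moves the arm, as the interface text tells. Its arguments: {"type":"object","properties":{"commands":{"type":"array"},"newtons":{"type":"number"}},"required":["commands"]}

```bash
mkdir -p pics; ls; python3 - <<'E'
from rig import ctrl
import cv2,json,numpy as np
d={}
for n in ["side","top","wrist"]:
    s=ctrl.snapshot(n); cv2.imwrite(f"pics/{n}0.png",s["frame"][:,:,::-1])
    d[n]={k:np.array(v).tolist() for k,v in s.items() if k!="frame"}
    print(n,d[n])
json.dump(d,open("cams.json","w"))
a=cv2.imread("pics/side0.png");b=cv2.imread("pics/top0.png")
cv2.imwrite("pics/both.png",np.vstack([cv2.resize(a,(400,300),interpolation=cv2.INTER_AREA),cv2.resize(b,(400,300),interpolation=cv2.INTER_AREA)]))
E
```

```text
pics
side {'fov_y': 51.605718034837615, 'cx': 254.19078406016945, 'cy': 194.57176671651897, 'rvec': [0.5639333697417017, -2.854975995289485, 0.8286504336076166], 'tvec': [0.3705152040674268, 0.19225434670530567, 1.2533552016292218]}
top {'fov_y': 50.105764840644795, 'cx': 255.224731385283, 'cy': 189.65900304302923, 'rvec': [2.185544752850517, -2.181208494630912, 0.051393094423830464], 'tvec': [0.0015738610390667116, 0.41617173525202306, 1.7318771651091363]}
wrist {'fov_y': 66.04715861173489, 'cx': 258.5725300051016, 'cy': 189.99326372986056, 'rvec': [-2.352795534062335, 1.6675630054953599, 0.25634505734888935], 'tvec': [-0.5755920599688645, -0.04038903005737632, 0.3909939096515793]}
```

View pics/top0.png

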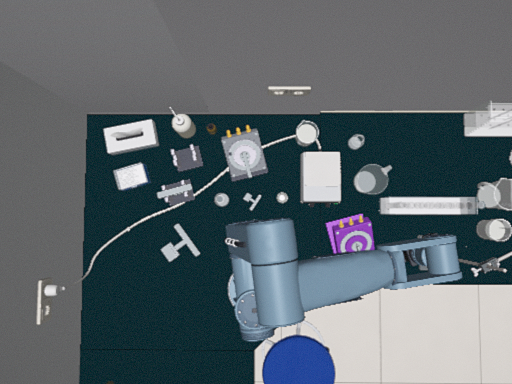

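View pics/side0.png

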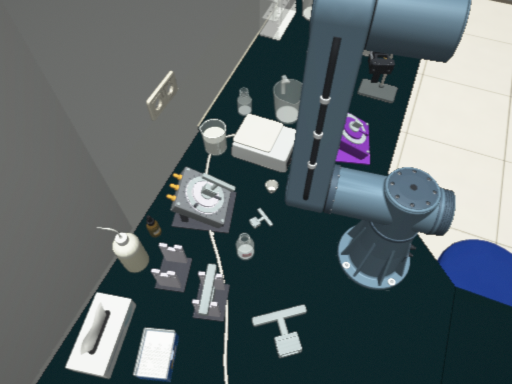

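Top view: the key on the grey console is at (245,155). The look-alikes are the small loose T (252,200), the big loose T (180,243) and the key in the big stand (176,190), and the purple console is at (350,235). The empty stand is at (186,157). I choose the key on the grey console and will check it in a close crop.

```bash
python3 - <<'E'
import cv2,numpy as np
a=cv2.imread("pics/side0.png")[140:330,130:270];b=cv2.imread("pics/top0.png")[110:215,150:290]
a=cv2.resize(a,None,fx=3,fy=3,interpolation=cv2.INTER_CUBIC); b=cv2.resize(b,None,fx=2.7,fy=2.7,interpolation=cv2.INTER_CUBIC)
o=np.zeros((570,420+380,3),np.uint8);o[:a.shape[0],:420]=a;o[:b.shape[0],420:420+b.shape[1]]=b[:, :380]
cv2.imwrite("pics/crop.png",o)
E
cat > h.py <<'E'
import json,cv2,numpy as np
from scipy.spatial.transform import Rotation as R
def cam(s):
    f=192/np.tan(np.radians(s["fov_y"])/2); K=np.array([[f,0,s["cx"]],[0,f,s["cy"]],[0,0,1.]])
    return K,np.array(s["rvec"],float),np.array(s["tvec"],float)
def proj(s,P):
    K,r,t=cam(s); return cv2.projectPoints(np.atleast_2d(np.array(P,float)),r,t,K,None)[0][:,0]
def ray(s,uv):
    K,r,t=cam(s); M=cv2.Rodrigues(r)[0]; d=M.T@np.linalg.inv(K)@np.array([*uv,1.]); return -M.T@t,d/np.linalg.norm(d)
def onz(s,uv,z):
    c,d=ray(s,uv); return c+d*(z-c[2])/d[2]
def tri(obs):
    A=0;b=0
    for s,uv in obs:
        c,d=ray(s,uv);Q=np.eye(3)-np.outer(d,d);A=A+Q;b=b+Q@c
    return np.linalg.solve(A,b)
E
python3 - <<'E'
from h import *
d=json.load(open("cams.json"))
np.set_printoptions(precision=3,suppress=True)
for n,uv,z in [("top",(245,153),.1),("top",(186,157),.1),("side",(210,190),.15),("side",(172,262),.1)]: print(n,onz(d[n],uv,z))
for n in d: print(n, ray(d[n],(256,192))[0])
E
```

```text
top [0.56  0.043 0.1  ]
top [0.543 0.283 0.1  ]
side [0.524 0.053 0.15 ]
side [0.536 0.289 0.1  ]
side [0.14  0.61  1.163]
top [ 0.309 -0.023  1.754]
wrist [ 0.265 -0.518  0.384]
```

View pics/crop.png

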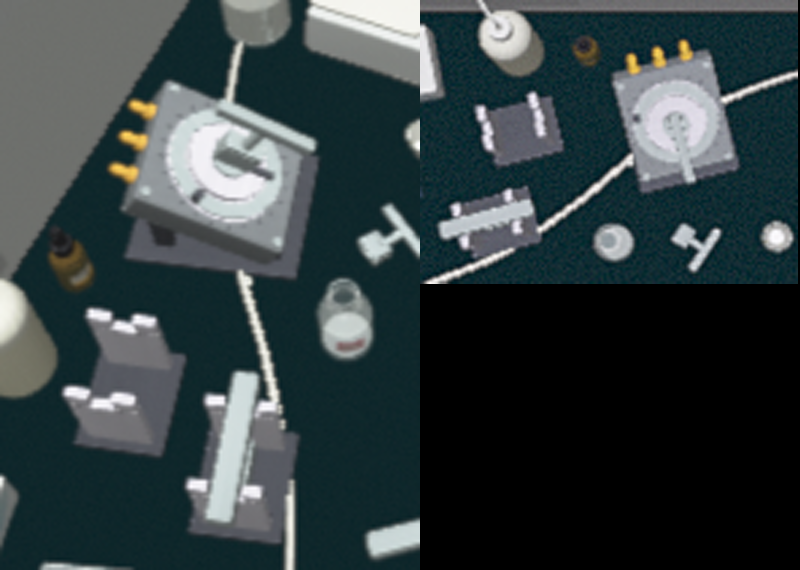

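```bash
python3 - <<'E'
from h import *
from rig import ctrl
np.set_printoptions(precision=3,suppress=True)
d=json.load(open("cams.json"));T,S,W=d["top"],d["side"],d["wrist"]
s=ctrl.read_state(); r=np.array(s["eef_rot"]);print(r,s["tool_pos"],s["joint_pos"])
Mw=cv2.Rodrigues(np.array(W["rvec"]))[0]
print("cam in tool: pos",r.T@(ray(W,(256,192))[0]-s["tool_pos"]),"axes",(Mw@r).T)
t=lambda x,y:((x-420)/2.7+150,y/2.7+110); q=lambda x,y:(x/3+130,y/3+140)
print("dial c",tri([(T,t(674,121)),(S,q(222,165))]))
print("index",tri([(T,t(636,118)),(S,q(197,197))]))
print("key far end",tri([(T,t(688,180)),(S,q(313,148))]))
print("key near end",tri([(T,t(672,118)),(S,q(222,103))]))
print("wash top",onz(T,t(497,27),.2), onz(T,(182,130),.1))
print("wash side", onz(S,(135,262),.03), "dropper",onz(T,t(586,52),.08))
print("stand cheeks", onz(T,t(486,128),.116),onz(T,t(537,116),.116), onz(S,q(125,322),.116),onz(S,q(100,400),.116))
print("bigstand",onz(T,t(487,217),.119))
E
```

```text
[[ 0.943  0.331 -0.   ]
 [ 0.331 -0.943  0.001]
 [ 0.    -0.001 -1.   ]] [ 0.191 -0.542  0.238] [-1.439  0.181  1.608  0.     1.354 -0.206]
cam in tool: pos [ 0.078  0.001 -0.146] axes [[-0.    -0.954 -0.299]
 [ 1.    -0.    -0.   ]
 [ 0.    -0.299  0.954]]
dial c [0.553 0.047 0.095]
index [0.554 0.102 0.115]
key far end [0.457 0.023 0.151]
key near end [0.54  0.045 0.213]
wash top [0.672 0.295 0.2  ] [0.654 0.301 0.1  ]
wash side [0.667 0.311 0.03 ] dropper [0.661 0.183 0.08 ]
stand cheeks [0.539 0.327 0.116] [0.557 0.25  0.116] [0.553 0.254 0.116] [0.536 0.333 0.116]
bigstand [0.406 0.322 0.119]
```

Call:
play_rows(commands=[8.8, 1, -1, -4, 0, 0, -7, 8.8, 3, -3, -6, 0, 0, -14, 8.8, 6, -6, -6, 0, 0, -21, 8.8, 9, -9, -6, 0, 0, -28, 8.8, 12, -12, -6, 0, 0, -35])

```text
clock: 0.57
tool_pos: [0.2633, -0.3901, 0.2988]
eef_rot: [[0.579, 0.815, 0.0], [0.815, -0.579, -0.0], [-0.0, 0.0, -1.0]]
ft_force: [2.0, -0.8, -0.4]
opening: 1.0
finger_force: 0.0
```

```bash
cat >> h.py <<'E'
def to(p,Rt,st):
    r=np.array(st["eef_rot"]);return (r.T@(np.array(p)-st["tool_pos"])*100).round(2),np.degrees(R.from_matrix(r.T@Rt).as_rotvec()).round(2)
def tilted(psi,th,tilt=np.pi/6):
    """tool frame: z against valve axis, x = front-down dir turned th about the axis; psi = yaw of front"""
    u=np.array([np.cos(psi),np.sin(psi),0]);a=u*np.sin(tilt)+np.array([0,0,np.cos(tilt)])
    x=u*np.cos(tilt)-np.array([0,0,np.sin(tilt)])
    M=np.c_[x,np.cross(-a,x),-a]
    return R.from_rotvec(a*th).as_matrix()@M
E
python3 - <<'E'
from h import *
from rig import ctrl
s=ctrl.read_state();print(s["clock"],s["tool_pos"],s["joint_pos"])
print(to([.45,.025,.28],tilted(np.radians(193.2),0),s))
E
```

```text
0.5667 [ 0.26331084 -0.39014504  0.29879141] [-1.23019359e+00 -1.07844261e-01  1.78331530e+00  1.76088721e-04
  1.46577438e+00 -6.12919800e-01]
(array([44.66, -8.81,  1.87]), array([ -36.07,  -13.61, -134.62]))
```

Call:
play_rows(commands=[8.8, 4, -0.8, 0.2, -1.8, -0.7, -6.7, 8.8, 8, -1.6, 0.4, -3.6, -1.4, -13.4, 8.8, 12, -2.4, 0.5, -5.4, -2, -20.2, 8.8, 16, -3.2, 0.6, -7.2, -2.7, -27, 8.8, 20, -4, 0.8, -9, -3.4, -33.6])

```text
clock: 0.98
tool_pos: [0.3474, -0.2039, 0.2907]
eef_rot: [[0.036, 0.991, 0.129], [0.994, -0.022, -0.106], [-0.102, 0.132, -0.986]]
ft_force: [1.0, -0.9, 0.7]
opening: 0.998
finger_force: 0.0
```

```bash
python3 - <<'E'
from h import *
from rig import ctrl
s=ctrl.read_state();print(s["clock"],s["tool_pos"],s["joint_pos"])
print(to([.45,.025,.28],tilted(np.radians(193.2),0),s))
E
```

```text
0.9833 [ 0.34735398 -0.20387962  0.29066759] [-0.84967498 -0.41637524  2.0475443   0.02793395  1.34504164 -0.82454311]
(array([23.23,  9.53, -0.04]), array([ -27.07,  -10.11, -100.99]))
```

Call:
play_rows(commands=[8.8, 3.2, 1.3, 0, -1.8, -0.7, -6.7, 8.8, 6.4, 2.6, 0, -3.6, -1.4, -13.4, 8.8, 9.6, 3.9, 0, -5.4, -2, -20.2, 8.8, 12.8, 5.2, 0, -7.2, -2.7, -27, 8.8, 16, 6.5, 0, -9, -3.4, -33.6])

```text
clock: 1.4
tool_pos: [0.4182, -0.0466, 0.2833]
eef_rot: [[-0.499, 0.816, 0.29], [0.828, 0.548, -0.119], [-0.256, 0.181, -0.95]]
ft_force: [1.6, -0.2, 0.7]
opening: 1.0
finger_force: 0.0
```

```bash
python3 - <<'E'
from h import *
from rig import ctrl
s=ctrl.read_state();print(s["clock"],s["tool_pos"],s["joint_pos"])
print(to([.45,.025,.28],tilted(np.radians(193.2),0),s))
E
```

```text
1.4 [ 0.41821511 -0.04662329  0.2832538 ] [-0.39686876 -0.47533059  2.12150649  0.00297022  1.17647824 -0.9647162 ]
(array([4.43, 6.46, 0.38]), array([-18.07,  -6.72, -67.34]))
```

Call:
play_rows(commands=[8.8, 1, 1.3, 0.1, -1.8, -0.7, -6.7, 8.8, 2, 2.6, 0.2, -3.6, -1.4, -13.4, 8.8, 3, 4, 0.3, -5.4, -2, -20.2, 8.8, 3.7, 5.2, 0.4, -7.2, -2.7, -27, 8.8, 4.4, 6.5, 0.4, -9, -3.4, -33.6])

```text
clock: 1.82
tool_pos: [0.4505, 0.0241, 0.2794]
eef_rot: [[-0.833, 0.355, 0.425], [0.376, 0.926, -0.036], [-0.406, 0.13, -0.905]]
ft_force: [-0.9, -0.3, -0.2]
opening: 0.997
finger_force: 0.0
```

Call:
play_rows(commands=[8.8, 0, 0, 0, -1.8, -0.7, -6.7, 8.8, 0, 0, 0, -3.6, -1.4, -13.4, 8.8, 0, 0, 0, -5.4, -2, -20.2, 8.8, 0, 0, 0, -7.2, -2.7, -27, 8.8, 0, 0, 0, -9, -3.4, -33.6])

```text
clock: 2.23
tool_pos: [0.4504, 0.0233, 0.2797]
eef_rot: [[-0.843, -0.226, 0.487], [-0.196, 0.974, 0.113], [-0.5, -0.001, -0.866]]
ft_force: [-1.1, -0.2, 0.3]
opening: 1.001
finger_force: 0.0
```

```bash
python3 - <<'E'
from h import *
from rig import ctrl
s=ctrl.read_state();print(s["clock"],s["tool_pos"],s["joint_pos"])
print(to([.45,.025,.28],tilted(np.radians(193.2),0),s))
w=ctrl.snapshot("wrist");cv2.imwrite("pics/w1.png",w["frame"][:,:,::-1])
json.dump({k:np.array(v).tolist() for k,v in w.items() if k!="frame"},open("w1.json","w"))
E
```

```text
2.2333 [0.45043102 0.02326345 0.27973477] [-0.44464631 -0.54806872  2.22193171  0.36237645  1.07172993 -2.35424781]
(array([-0.01,  0.18, -0.02]), array([-0.1 ,  0.02, -0.1 ]))
```

View pics/w1.png

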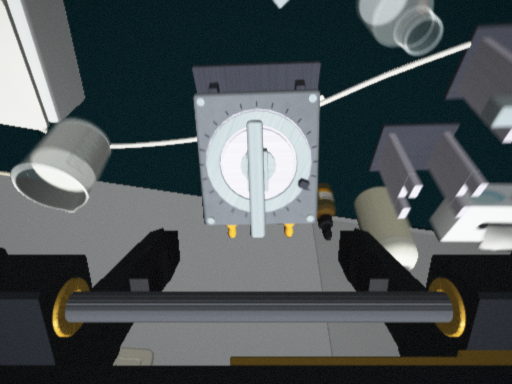

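The wrist view shows the key on the dial, with the bar running from (256,122) to (258,237). The index tooth is at (304,183), and the empty stand is at the right near (420,170). I'll enlarge it to measure.

```bash
python3 - <<'E'
import cv2
a=cv2.imread("pics/w1.png")[85:245,185:335]
cv2.imwrite("pics/w1c.png",cv2.resize(a,None,fx=3.7,fy=3.7,interpolation=cv2.INTER_CUBIC))
E
```

```text
(no output)
```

View pics/w1c.png

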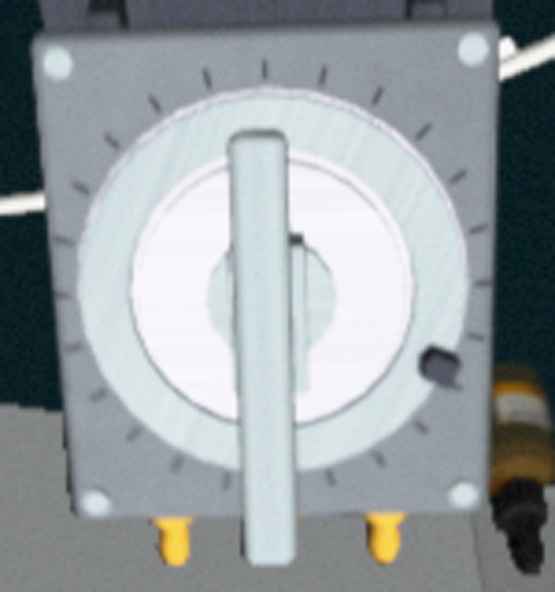

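```bash
cat > fit.py <<'E'
from h import *
from scipy.optimize import least_squares
np.set_printoptions(precision=4,suppress=True)
w=json.load(open("w1.json"))
px=lambda x,y:np.array([x/3.7+185,y/3.7+85])
scr=np.array([px(57,63),px(473,50),px(462,494),px(95,503)])
ends=np.array([px(258,133),px(270,563)]); tooth=px(437,360)
th=np.linspace(0,2*np.pi,721)
def world(p,P): # panel coords: x to front-down, y, z normal
    x,y,z,psi=p[:4];u=np.array([np.cos(psi),np.sin(psi),0]);a=.5*u+[0,0,.866];e=.866*u-[0,0,.5]
    return np.array([x,y,z])+np.atleast_2d(P)@np.c_[e,np.cross(a,e),a].T
def circ(p,r,h): return proj(w,world(p,np.c_[r*np.cos(th),r*np.sin(th),0*th+h]))
def res(p):
    A,B,ring=p[4:7]
    s=proj(w,world(p,[[A,-B,0],[A,B,0],[-A,B,0],[-A,-B,0]]))
    ro=circ(p,.064,.006)
    t=proj(w,world(p,[[.058*np.cos(ring),.058*np.sin(ring),.012]]))[0]
    k=proj(w,world(p,[[.055,0,.102],[-.055,0,.102]]))
    rr=[ro[:,0].min()-px(78,0)[0],ro[:,0].max()-px(469,0)[0],ro[:,1].min()-px(0,88)[1],ro[:,1].max()-px(0,471)[1]]
    rd=circ(p,.044,.010);rr+=[rd[:,0].min()-px(131,0)[0],rd[:,0].max()-px(413,0)[0]]
    return np.r_[(s-scr).ravel(),rr,t-tooth,.5*(k-ends).ravel()]
if __name__=="__main__":
    f=least_squares(res,[.553,.047,.0935,np.radians(193),.08,.07,-1.9],loss="soft_l1")
    print(f.x,"psi",np.degrees(f.x[3])%360,f.cost);print(res(f.x))
    p=f.x;np.save("fit.npy",p)
    d=json.load(open("cams.json"))
    print("keybar",world(p,[[0,0,.094]])); K=world(p,[[.055,0,.102],[-.055,0,.102],[0,0,.018]])
    for n in("top","side"):print(n,proj(d[n],K))
    # stray: measured key centre in wrist image
E
python3 fit.py
```

```text
[ 0.5531  0.0454  0.0982  3.404   0.0743 -0.0647 -1.9708] psi 195.0339311090856 5.688095035077703
[ 0.3115 -0.5978  0.1529 -0.5609  0.2262 -0.6309  0.059  -1.0383 -0.5617
 -0.1402  0.3203  1.0041  1.1774 -1.364   0.005   0.0023 -0.2033  1.7986
  0.1371  2.5282]
keybar [[0.5077 0.0332 0.1796]]
top [[250.2559 176.6904]
 [243.4158 151.087 ]
 [244.841  156.2908]]
side [[234.0142 186.8064]
 [201.0487 173.0847]
 [206.6275 191.7961]]
```

```bash
cat > tgt.py <<'E'
import sys
from fit import *
from rig import ctrl
p=np.load("fit.npy"); h,th=float(sys.argv[1]),float(sys.argv[2])
s=ctrl.read_state();print(s["clock"],np.array(s["joint_pos"]),s["opening"])
t,r=to(world(p,[[0,0,h]])[0],tilted(p[3],th),s);print("shift",t,"rot",r)
E
python3 tgt.py .075 0
```

```text
2.2833 [-0.4474 -0.5476  2.2222  0.3647  1.0728 -2.3677] 0.9974976590207462
shift [-0.03 -0.26 13.46] rot [-0.94  0.02 -1.14]
```

Call:
play_rows(commands=[8.8, 0, -0.1, 2, -0.9, 0, -1.1, 8.8, 0, -0.25, 5, -0.9, 0, -1.1, 8.8, 0, -0.25, 8, -0.9, 0, -1.1, 8.8, 0, -0.25, 10, -0.9, 0, -1.1, 8.8, 0, -0.25, 10, -0.9, 0, -1.1])

```text
clock: 2.7
tool_pos: [0.4984, 0.0327, 0.1889]
eef_rot: [[-0.845, -0.241, 0.477], [-0.205, 0.97, 0.128], [-0.494, 0.011, -0.87]]
ft_force: [-1.6, -0.1, -0.2]
opening: 0.997
finger_force: 0.0
```

```bash
python3 tgt.py .075 0; python3 - <<'E'
from h import *
from rig import ctrl
w=ctrl.snapshot("wrist");f=w["frame"][:,:,::-1]
json.dump({k:np.array(v).tolist() for k,v in w.items() if k!="frame"},open("w2.json","w"))
from fit import world
p=np.load("fit.npy");print(proj(w,world(p,[[.055,.007,.102],[.055,-.007,.102],[-.055,.007,.102],[-.055,-.007,.102]])))
cv2.imwrite("pics/w2.png",f)
E
```

```text
2.7 [-0.3641 -0.2591  2.2257  0.4201  0.7893 -2.416 ] 0.9966691242739272
shift [-0.35 -0.18  3.16] rot [-0.   -0.41 -1.22]
[[241.7218 148.6746]
 [268.9701 148.0928]
 [248.4594 324.8602]
 [270.9504 324.4706]]
```

View pics/w2.png

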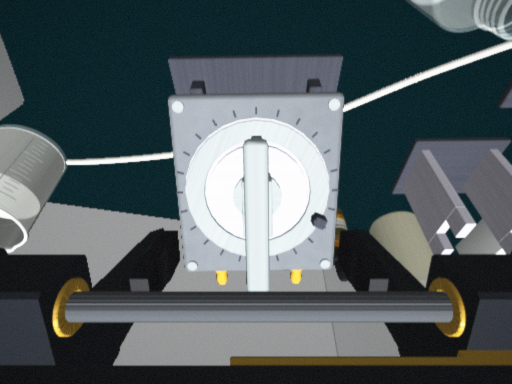

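The bar is centred between the fingers, with its front end at (256,140). I'll go in and grip.

Call:
play_rows(commands=[8.8, -0.2, -0.2, 1, 0, -0.4, -1.2, 8.8, -0.35, -0.2, 2, 0, -0.4, -1.2, 8.8, -0.35, -0.2, 3.1, 0, -0.4, -1.2, 8.8, -0.35, -0.2, 3.1, 0, -0.4, -1.2, 8.8, -0.35, -0.2, 3.1, 0, -0.4, -1.2])

```text
clock: 3.17
tool_pos: [0.5184, 0.0343, 0.1692]
eef_rot: [[-0.832, -0.261, 0.49], [-0.227, 0.965, 0.128], [-0.506, -0.005, -0.863]]
ft_force: [0.5, -0.2, 0.4]
opening: 1.001
finger_force: 0.0
```

```bash
python3 tgt.py .075 0
```

```text
3.1667 [-0.3427 -0.172   2.2081  0.4542  0.7062 -2.4675] 1.001315210011987
shift [0.4  0.18 0.47] rot [-0.22  0.39  0.21]
```

Call:
play_rows(commands=[8.8, 0.3, 0.2, 0.2, 0, 0.3, 0.2, 8.8, 0.3, 0.2, 0.4, 0, 0.3, 0.2, 8.8, 0.3, 0.2, 0.4, 0, 0.3, 0.2, 8.8, 0.3, 0.2, 0.4, 0, 0.3, 0.2, 8.8, 0.3, 0.2, 0.4, 0, 0.3, 0.2])

```text
clock: 3.58
tool_pos: [0.5174, 0.036, 0.1635]
eef_rot: [[-0.835, -0.258, 0.485], [-0.225, 0.966, 0.126], [-0.501, -0.004, -0.865]]
ft_force: [0.7, 0.6, 0.3]
opening: 0.997
finger_force: 0.0
```

```bash
python3 tgt.py .075 0
```

```text
3.5833 [-0.3366 -0.1615  2.2111  0.4516  0.695  -2.4611] 0.996751485404
shift [ 0.07 -0.02  0.  ] rot [-0.22  0.09  0.04]
```

Good. Close the fingers at 60 N.

Call:
play_rows(commands=[5, 0, 0, 0, 0, 0, 0, 3, 0, 0, 0, 0, 0, 0, 1, 0, 0, 0, 0, 0, 0, 0.5, 0, 0, 0, 0, 0, 0, 0.5, 0, 0, 0, 0, 0, 0], newtons=30)

```text
clock: 4.0
tool_pos: [0.5173, 0.036, 0.1631]
eef_rot: [[-0.836, -0.258, 0.485], [-0.225, 0.966, 0.126], [-0.501, -0.003, -0.865]]
ft_force: [0.4, 0.2, -0.2]
opening: 0.642
finger_force: 0.0
```

Call:
play_rows(commands=[0.5, 0, 0, 0, 0, 0, 0, 0.5, 0, 0, 0, 0, 0, 0, 0.5, 0, 0, 0, 0, 0, 0, 0.5, 0, 0, 0, 0, 0, 0, 0.5, 0, 0, 0, 0, 0, 0], newtons=60)

```text
clock: 4.42
tool_pos: [0.5173, 0.036, 0.1632]
eef_rot: [[-0.836, -0.258, 0.485], [-0.225, 0.966, 0.126], [-0.501, -0.004, -0.865]]
ft_force: [0.3, 0.3, -0.7]
opening: 0.268
finger_force: 0.0
```

Call:
play_rows(commands=[0.5, 0, 0, 0, 0, 0, 0, 0.5, 0, 0, 0, 0, 0, 0, 0.5, 0, 0, 0, 0, 0, 0, 0.5, 0, 0, 0, 0, 0, 0, 0.5, 0, 0, 0, 0, 0, 0])

```text
clock: 4.83
tool_pos: [0.5173, 0.0361, 0.1631]
eef_rot: [[-0.836, -0.258, 0.485], [-0.225, 0.966, 0.127], [-0.501, -0.003, -0.865]]
ft_force: [-0.2, 1.1, 0.0]
opening: 0.151
finger_force: 60.0
```

Call:
play_rows(commands=[0.5, 0, 0, 0, 0, 0, 7, 0.5, 0, 0, 0, 0, 0, 14, 0.5, 0, 0, 0, 0, 0, 21, 0.5, 0, 0, 0, 0, 0, 28, 0.5, 0, 0, 0, 0, 0, 35])

```text
clock: 5.25
tool_pos: [0.5172, 0.0358, 0.1631]
eef_rot: [[-0.831, 0.272, 0.485], [0.374, 0.919, 0.126], [-0.411, 0.286, -0.866]]
ft_force: [-0.8, -1.1, -0.1]
opening: 0.152
finger_force: 60.1
```

```bash
python3 tgt.py .075 -0.6109; python3 -c "
from rig import ctrl
s=ctrl.read_state();print(s['ft_force'],s['wrist_torque'],s['finger_force'])"
```

```text
5.25 [-0.3367 -0.1608  2.2112  0.4508  0.6946 -1.8448] 0.1519408588726129
shift [ 0.02 -0.02 -0.02] rot [-0.17  0.17 -0.25]
[-0.75451797 -1.07964951 -0.06219837] [-0.37111116  0.27774779  0.11535743] 60.053606517612934
```

Little side force, so continue.

Call:
play_rows(commands=[0.5, 0, 0, 0, 0, 0, 7, 0.5, 0, 0, 0, 0, 0, 14, 0.5, 0, 0, 0, 0, 0, 21, 0.5, 0, 0, 0, 0, 0, 28, 0.5, 0, 0, 0, 0, 0, 35])

```text
clock: 5.67
tool_pos: [0.517, 0.0356, 0.1629]
eef_rot: [[-0.525, 0.7, 0.484], [0.833, 0.538, 0.125], [-0.173, 0.469, -0.866]]
ft_force: [-3.7, -3.1, 1.8]
opening: 0.152
finger_force: 60.1
```

Call:
play_rows(commands=[0.5, 0, 0, 0, 0, 0, 7, 0.5, 0, 0, 0, 0, 0, 14, 0.5, 0, 0, 0, 0, 0, 21, 0.5, 0, 0, 0, 0, 0, 28, 0.5, 0, 0, 0, 0, 0, 35])

```text
clock: 6.08
tool_pos: [0.5167, 0.0356, 0.1627]
eef_rot: [[-0.029, 0.875, 0.483], [0.991, -0.037, 0.125], [0.128, 0.483, -0.866]]
ft_force: [-6.9, -3.6, 2.0]
opening: 0.151
finger_force: 60.1
```

```bash
python3 tgt.py .075 -1.9708; python3 - <<'E'
from h import *
from rig import ctrl
from fit import world
p=np.load("fit.npy")
w=ctrl.snapshot("wrist");t=ctrl.snapshot("top");s=ctrl.snapshot("side")
for n,c in(("w3",w),("t3",t),("s3",s)):
    cv2.imwrite(f"pics/{n}.png",c["frame"][:,:,::-1]);json.dump({k:np.array(v).tolist() for k,v in c.items() if k!="frame"},open(n+".json","w"))
rg=p[6]
for nm,c in(("w",w),("s",s)):print(nm,proj(c,world(p,[[.053*np.cos(rg),.053*np.sin(rg),.012],[0,0,.018]])))
a=cv2.resize(w["frame"],None,fx=1,fy=1);b=cv2.resize(s["frame"][160:240,165:255],None,fx=3.2,fy=3.2,interpolation=cv2.INTER_CUBIC)
o=np.zeros((384,800,3),np.uint8);o[:,:512]=a;o[:256,512:800]=b
cv2.imwrite("pics/v3.png",o[:,:,::-1])
E
```

```text
6.0833 [-0.3372 -0.161   2.2117  0.4496  0.6953 -0.623 ] 0.15061253259845706
shift [ 0.02  0.03 -0.03] rot [0.05 0.24 7.69]
w [[267.5886 132.6109]
 [257.4998 206.1368]]
s [[196.7217 203.403 ]
 [206.6275 191.7961]]
```

View pics/v3.png

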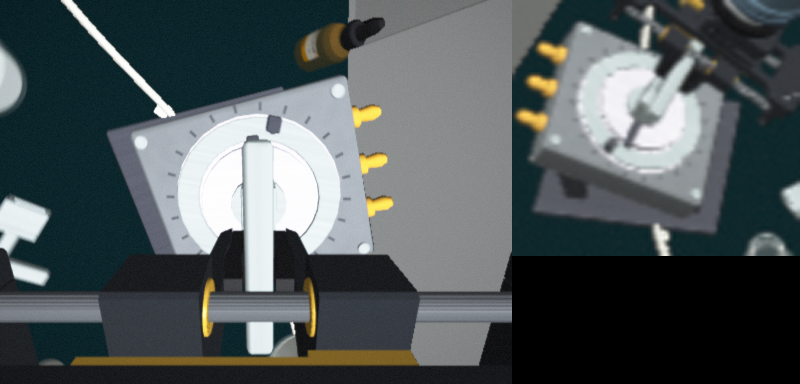

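The tooth is at (273,124) and the mark end at (252,137), so the dial is turning with the key. I'll measure the remaining angle numerically.

```bash
cat > ang.py <<'E'
import sys
from fit import *
def angs(name,h=.012,thr=110):
    c=json.load(open(name+".json"));p=np.load("fit.npy")
    g=cv2.cvtColor(cv2.imread(f"pics/{name}.png"),cv2.COLOR_BGR2GRAY)
    # rectify the plane at height h: 4 px/mm... polar unwrap, r 40..66 mm
    r=np.arange(38,68,1)/1000;a=np.radians(np.arange(-180,180,.5))
    A,Rr=np.meshgrid(a,r);P=proj(c,world(p,np.c_[(Rr*np.cos(A)).ravel(),(Rr*np.sin(A)).ravel(),0*A.ravel()+h])).astype(np.float32)
    return np.degrees(a),r,cv2.remap(g,P[:,0].reshape(A.shape),P[:,1].reshape(A.shape),cv2.INTER_LINEAR,borderValue=255)
if __name__=="__main__":
    a,r,im=angs(sys.argv[1]);lo,hi=float(sys.argv[2]),float(sys.argv[3]);m=(a>=lo)&(a<=hi)
    print("a",a[m][::4].astype(int))
    for i in range(0,len(r),2):
        print(int(r[i]*1000),im[i,m][::4])
E
python3 ang.py w3 -135 -80
```

```text
a [-135 -133 -131 -129 -127 -125 -123 -121 -119 -117 -115 -113 -111 -109
 -107 -105 -103 -101  -99  -97  -95  -93  -91  -89  -87  -85  -83  -81]
38 [253 253 252 252 252 253 245 231 242 241 241 241 240 240 238 238 237 238
 239 238 238 218 183 148 236 253 253 253]
40 [253 252 252 253 253 253 253 231 241 242 242 241 240 239 238 238 237 239
 239 239 234 208 168 160 252 253 253 253]
42 [253 253 253 253 253 253 253 241 236 241 241 240 239 240 237 237 237 239
 238 238 230 198 153 219 252 252 252 252]
44 [242 237 233 230 235 235 233 226 222 241 239 234 232 231 232 232 234 234
 236 234 218 176 149 210 201 216 217 211]
46 [252 252 252 252 253 253 252 252 252 229 220 207 194 183 181 183 183 189
 196 206 176 171 251 253 252 253 252 254]
48 [224 221 227 227 227 229 235 237 227 230 193 160 160 164 165 106 105 104
 105  99 178 234 235 235 235 237 240 240]
50 [240 240 240 241 239 241 241 241 241 240 241 241 240 240 238 112  95  95
  96  97 238 241 241 240 240 241 241 241]
52 [241 241 241 240 239 238 239 238 237 233 229 238 238 238 238 233 227 231
 239 236 240 239 240 241 242 240 239 240]
54 [240 239 238 238 238 239 239 215 164 109 102 148 223 239 238 239 238 239
 238 239 240 241 240 240 239 242 241 240]
56 [240 240 240 240 241 242 241 167 106 107 106 101 154 242 241 241 239 240
 238 239 238 239 240 241 241 240 240 242]
58 [240 242 243 244 243 242 242 188 108 107 106 101 155 242 242 242 242 243
 242 241 240 239 240 238 240 242 240 240]
60 [243 243 242 241 240 239 240 202 106 107 105  98 168 239 238 239 240 239
 241 241 243 242 240 239 240 240 241 241]
62 [241 240 240 240 240 238 238 210 107 104 103  97 178 238 238 238 239 238
 237 235 239 239 241 240 235 232 232 235]
64 [249 250 249 245 245 246 248 238 105  99 100  93 219 245 247 247 245 246
 249 247 250 246 245 245 247 248 248 250]
66 [184 186 187 189 191 185 187 187 175 170 174 166 185 187 190 199 191 183
 181 185 181 182 183 181 182 183 183 184]
```

Tooth at -116°, mark at -101°, so about 15° remain. Turn 13° first and re-measure.

Call:
play_rows(commands=[0.5, 0, 0, 0, 0, 0, 4, 0.5, 0, 0, 0, 0, 0, 8, 0.5, 0, 0, 0, 0, 0, 12, 0.5, 0, 0, 0, 0, 0, 13, 0.5, 0, 0, 0, 0, 0, 13])

```text
clock: 6.65
tool_pos: [0.5165, 0.0356, 0.1626]
eef_rot: [[0.165, 0.86, 0.483], [0.959, -0.255, 0.126], [0.231, 0.443, -0.866]]
ft_force: [-7.2, -3.5, 3.5]
opening: 0.149
finger_force: 60.0
```

```bash
cat > meas.py <<'E'
import sys
from h import *
from rig import ctrl
from ang import angs
n=sys.argv[1]
w=ctrl.snapshot("wrist");cv2.imwrite(f"pics/{n}.png",w["frame"][:,:,::-1]);json.dump({k:np.array(v).tolist() for k,v in w.items() if k!="frame"},open(n+".json","w"))
a,r,im=angs(n);m=(a>=-135)&(a<=-85)
for i in (9,10,11,12,13,16,18,20,22,24):
    row=im[i,m].astype(float);aa=a[m]
    d=row<172
    print(int(r[i]*1000+.5),[(aa[g].min(),aa[g].max()) for g in np.split(np.where(d)[0],np.where(np.diff(np.where(d)[0])>1)[0]+1) if len(g)])
E
python3 meas.py w4; python3 tgt.py .075 -2.02
```

```text
47 [(np.float64(-124.0), np.float64(-111.5)), (np.float64(-110.5), np.float64(-107.0))]
48 [(np.float64(-126.5), np.float64(-108.0))]
49 [(np.float64(-119.5), np.float64(-109.0))]
50 [(np.float64(-119.0), np.float64(-109.50000000000001))]
51 [(np.float64(-118.50000000000001), np.float64(-110.0))]
54 [(np.float64(-119.0), np.float64(-111.5))]
56 [(np.float64(-119.99999999999999), np.float64(-110.5))]
58 [(np.float64(-119.99999999999999), np.float64(-111.0))]
60 [(np.float64(-119.99999999999999), np.float64(-110.5))]
62 [(np.float64(-119.99999999999999), np.float64(-111.0))]
6.7 [-0.3373 -0.161   2.2119  0.4496  0.6955 -0.4018] 0.1497685507042605
shift [ 0.02  0.05 -0.03] rot [ 0.06  0.23 -2.18]
```

Call:
play_rows(commands=[0.5, 0, 0, 0, 0, 0, 0.7, 0.5, 0, 0, 0, 0, 0, 1.3, 0.5, 0, 0, 0, 0, 0, 1.3, 0.5, 0, 0, 0, 0, 0, 1.3, 0.5, 0, 0, 0, 0, 0, 1.3])

```text
clock: 7.12
tool_pos: [0.5165, 0.0356, 0.1626]
eef_rot: [[0.183, 0.856, 0.483], [0.953, -0.275, 0.126], [0.241, 0.437, -0.866]]
ft_force: [-7.5, -4.1, 2.5]
opening: 0.152
finger_force: 60.0
```

```bash
python3 meas.py w5
```

```text
47 [(np.float64(-124.0), np.float64(-112.5)), (np.float64(-111.0), np.float64(-108.0))]
48 [(np.float64(-127.50000000000001), np.float64(-109.50000000000001))]
49 [(np.float64(-119.99999999999999), np.float64(-110.5))]
50 [(np.float64(-119.99999999999999), np.float64(-110.5))]
51 [(np.float64(-119.5), np.float64(-111.0))]
54 [(np.float64(-118.50000000000001), np.float64(-112.0))]
56 [(np.float64(-120.50000000000001), np.float64(-110.5))]
58 [(np.float64(-119.99999999999999), np.float64(-111.0))]
60 [(np.float64(-119.99999999999999), np.float64(-111.0))]
62 [(np.float64(-119.5), np.float64(-111.0))]
```

Aligned: the mark and the tooth are both at about -115.3°. Next I'll back off within the play and relieve the side force before pulling.

Call:
play_rows(commands=[0.5, 0, 0, 0, 0, 0, -1, 0.5, 0, 0, 0, 0, 0, -2, 0.5, 0, 0, 0, 0, 0, -3, 0.5, 0, 0, 0, 0, 0, -4, 0.5, 0, 0, 0, 0, 0, -4])

```text
clock: 7.58
tool_pos: [0.517, 0.0356, 0.1629]
eef_rot: [[0.124, 0.866, 0.484], [0.97, -0.209, 0.126], [0.21, 0.454, -0.866]]
ft_force: [-4.2, -3.4, 1.1]
opening: 0.152
finger_force: 60.0
```

```bash
python3 meas.py w6; python3 - <<'E'
from h import *
from rig import ctrl
s=ctrl.read_state();r=np.array(s["eef_rot"]);print(r.T@s["ft_force"],r.T@s["wrist_torque"])
E
```

```text
47 [(np.float64(-121.5), np.float64(-106.0))]
48 [(np.float64(-126.5), np.float64(-108.0))]
49 [(np.float64(-120.50000000000001), np.float64(-110.0))]
50 [(np.float64(-119.99999999999999), np.float64(-110.5))]
51 [(np.float64(-119.5), np.float64(-111.0))]
54 [(np.float64(-119.0), np.float64(-112.0))]
56 [(np.float64(-120.50000000000001), np.float64(-110.5))]
58 [(np.float64(-119.99999999999999), np.float64(-111.0))]
60 [(np.float64(-119.99999999999999), np.float64(-111.0))]
62 [(np.float64(-119.99999999999999), np.float64(-111.0))]
[-3.25152334 -1.87067895 -4.12209251] [ 5.30999688e-01 -7.70401944e-01 -1.76878510e-04]
```

The setting held. Now pull straight off along the axis.

Call:
play_rows(commands=[0.5, 0, 0, -0.6, 0, 0, 0, 0.5, 0, 0, -1.2, 0, 0, 0, 0.5, 0, 0, -1.8, 0, 0, 0, 0.5, 0, 0, -2.4, 0, 0, 0, 0.5, 0, 0, -3, 0, 0, 0])

```text
clock: 8.05
tool_pos: [0.5025, 0.0323, 0.1899]
eef_rot: [[0.124, 0.866, 0.485], [0.97, -0.209, 0.127], [0.211, 0.455, -0.865]]
ft_force: [-0.1, -0.4, -2.3]
opening: 0.15
finger_force: 60.0
```

Call:
play_rows(commands=[0.5, 0, 0, -1, 0, 0, 0, 0.5, 0, 0, -3, 0, 0, 0, 0.5, 0, 0, -5, 0, 0, 0, 0.5, 0, 0, -7, 0, 0, 0, 0.5, 0, 0, -7, 0, 0, 0])

```text
clock: 8.47
tool_pos: [0.4695, 0.0226, 0.2539]
eef_rot: [[0.123, 0.863, 0.49], [0.97, -0.208, 0.124], [0.209, 0.46, -0.863]]
ft_force: [0.4, -0.6, -0.9]
opening: 0.145
finger_force: 60.0
```

```bash
python3 meas.py w7; python3 - <<'E'
from h import *
from rig import ctrl
w=json.load(open("w7.json"));s=ctrl.read_state();print(s["joint_pos"],s["tool_pos"])
t=cv2.imread("pics/w7.png")
o=np.zeros((384,800,3),np.uint8);o[:,:512]=t
f=ctrl.snapshot("side");json.dump({k:np.array(v).tolist() for k,v in f.items() if k!="frame"},open("s7.json","w"))
b=f["frame"][:,:,::-1][205:335,85:245][:,:]; o[:234,512:]=cv2.resize(b,None,fx=1.8,fy=1.8,interpolation=cv2.INTER_CUBIC)
cv2.imwrite("pics/v7.png",o)
E
```

```text
47 [(np.float64(-120.50000000000001), np.float64(-110.5))]
48 [(np.float64(-120.50000000000001), np.float64(-110.5))]
49 [(np.float64(-119.99999999999999), np.float64(-110.5))]
50 [(np.float64(-119.99999999999999), np.float64(-111.0))]
51 [(np.float64(-118.50000000000001), np.float64(-112.0))]
54 [(np.float64(-118.50000000000001), np.float64(-113.0))]
56 [(np.float64(-119.99999999999999), np.float64(-111.0))]
58 [(np.float64(-119.99999999999999), np.float64(-111.0))]
60 [(np.float64(-119.99999999999999), np.float64(-111.0))]
62 [(np.float64(-119.99999999999999), np.float64(-111.0))]
[-0.43022837 -0.45435508  2.22511554  0.39138647  0.98046403 -0.40600632] [0.46962531 0.0227076  0.25228417]
```

View pics/v7.png

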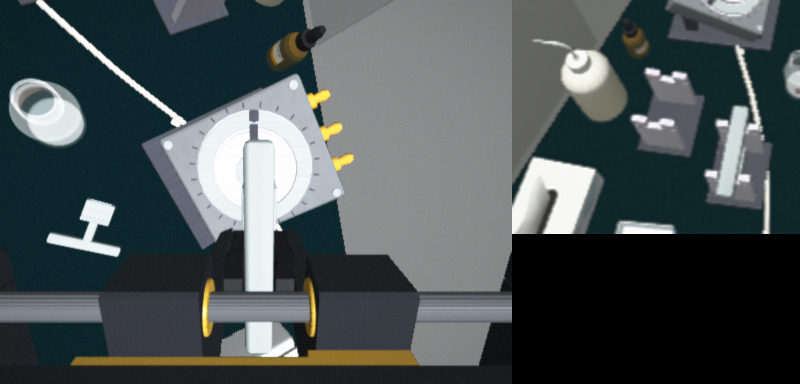

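The key is off and the mark is lined up with the tooth at (254,120). Next I carry it upright to a viewing spot past the stand.

```bash
cat > up.py <<'E'
import sys
from h import *
from rig import ctrl
def up(phi):
    x=np.array([np.cos(phi),np.sin(phi),0]);z=np.array([0,0,-1.]);return np.c_[x,np.cross(z,x),z]
if __name__=="__main__":
    x,y,z,phi=map(float,sys.argv[1:5]);s=ctrl.read_state();np.set_printoptions(precision=3,suppress=True)
    print(s["clock"],np.array(s["joint_pos"]),np.array(s["tool_pos"]),s["opening"]);print(*to([x,y,z],up(np.radians(phi)),s))
E
python3 up.py .53 .40 .33 103; python3 - <<'E'
from h import *
from rig import ctrl
w=json.load(open("w7.json"));s=ctrl.read_state();r=np.array(s["eef_rot"])
for x in(-.055,-.05,0,.05,.055,.06,.065):print(x,proj(w,np.array(s["tool_pos"])+r@[x,0,-.027])[0])
d=json.load(open("cams.json"))
g=lambda x,y:((x-512)/1.8+85,y/1.8+205)
print("wash shoulder", onz(d["side"],g(583,72),.17), "base",onz(d["side"],g(608,105),.05))
E
```

```text
8.5667 [-0.43  -0.452  2.226  0.391  0.98  -0.406] [0.469 0.023 0.251] 0.15239051704992956
[38.98  0.99  0.82] [ 29.62  -6.86 -22.75]
-0.055 [252.58600895 359.55941323]
-0.05 [252.53946959 352.07247767]
0 [252.01900393 268.34349922]
0.05 [251.37305968 164.4283766 ]
0.055 [251.29979559 152.64214759]
0.06 [251.22472154 140.56474558]
0.065 [251.14776963 128.1852457 ]
wash shoulder [0.65524718 0.31565597 0.17      ] base [0.64601969 0.31598406 0.05      ]
```

Call:
play_rows(commands=[0.5, 0.5, 1, -2, 0, 0, 0, 0.5, 1, 2, -4, 7, -1.5, -5, 0.5, 1.7, 3.7, -7, 13, -3, -10, 0.5, 1.7, 3.7, -7, 19, -4.4, -14.6, 0.5, 1.7, 3.7, -7, 25, -5.8, -19])

```text
clock: 8.98
tool_pos: [0.4707, 0.0229, 0.3326]
eef_rot: [[-0.133, 0.984, 0.116], [0.99, 0.128, 0.05], [0.034, 0.121, -0.992]]
ft_force: [-0.8, -0.4, -3.4]
opening: 0.148
finger_force: 60.0
```

```bash
python3 up.py .53 .40 .33 103
```

```text
8.9833 [-0.257 -0.215  1.814  0.078  1.443 -0.395] [0.471 0.023 0.333] 0.1479744611351481
[36.55 10.64  2.82] [ 7.05 -1.63 -5.45]
```

Call:
play_rows(commands=[0.5, 3, 0.9, 0.2, 2, -0.5, -1.5, 0.5, 7, 2, 0.5, 5, -1, -4, 0.5, 11, 3.2, 0.8, 7, -1.6, -5.4, 0.5, 15, 4.4, 1.1, 7, -1.6, -5.4, 0.5, 19, 5.5, 1.4, 7, -1.6, -5.4])

```text
clock: 9.4
tool_pos: [0.5004, 0.2217, 0.3281]
eef_rot: [[-0.222, 0.975, -0.002], [0.975, 0.222, 0.004], [0.004, -0.001, -1.0]]
ft_force: [1.5, -0.8, -1.3]
opening: 0.155
finger_force: 60.0
```

```bash
python3 up.py .53 .40 .33 103
```

```text
9.4 [ 0.198  0.057  1.564  0.004  1.522 -0.026] [0.5   0.222 0.328] 0.15463892135836976
[16.73  6.85 -0.12] [-0.07 -0.24 -0.18]
```

Call:
play_rows(commands=[0.5, 4, 1.6, 0, 0, 0, 0, 0.5, 8, 3.2, 0, 0, 0, 0, 0.5, 12, 4.8, 0, 0, 0, 0, 0.5, 15, 6, 0, 0, 0, 0, 0.5, 16.5, 6.8, 0, 0, 0, 0])

```text
clock: 9.82
tool_pos: [0.5289, 0.3998, 0.328]
eef_rot: [[-0.225, 0.974, -0.003], [0.974, 0.225, 0.005], [0.005, -0.002, -1.0]]
ft_force: [0.0, -0.5, -1.8]
opening: 0.154
finger_force: 60.0
```

Call:
play_rows(commands=[0.5, 0, 0, 0, 0, 0, 0, 0.5, 0, 0, 0, 0, 0, 0, 0.5, 0, 0, 0, 0, 0, 0, 0.5, 0, 0, 0, 0, 0, 0, 0.5, 0, 0, 0, 0, 0, 0])

```text
clock: 10.23
tool_pos: [0.5301, 0.3937, 0.3312]
eef_rot: [[-0.22, 0.976, 0.0], [0.976, 0.22, 0.004], [0.004, 0.001, -1.0]]
ft_force: [0.4, 0.2, -2.3]
opening: 0.151
finger_force: 60.0
```

```bash
python3 up.py .53 .40 .33 103; python3 - <<'E'
from h import *
from rig import ctrl
o=np.zeros((576,768,3),np.uint8)
w=ctrl.snapshot("wrist");cv2.imwrite("pics/w8.png",w["frame"][:,:,::-1]);json.dump({k:np.array(v).tolist() for k,v in w.items() if k!="frame"},open("w8.json","w"))
cv2.imwrite("pics/v8.png",cv2.resize(w["frame"][:,:,::-1],(768,576),interpolation=cv2.INTER_CUBIC))
E
```

```text
10.2333 [0.458 0.313 1.262 0.003 1.565 0.236] [0.53  0.394 0.331] 0.15102646959173402
[0.62 0.13 0.12] [ 0.07 -0.21 -0.31]
```

View pics/v8.png

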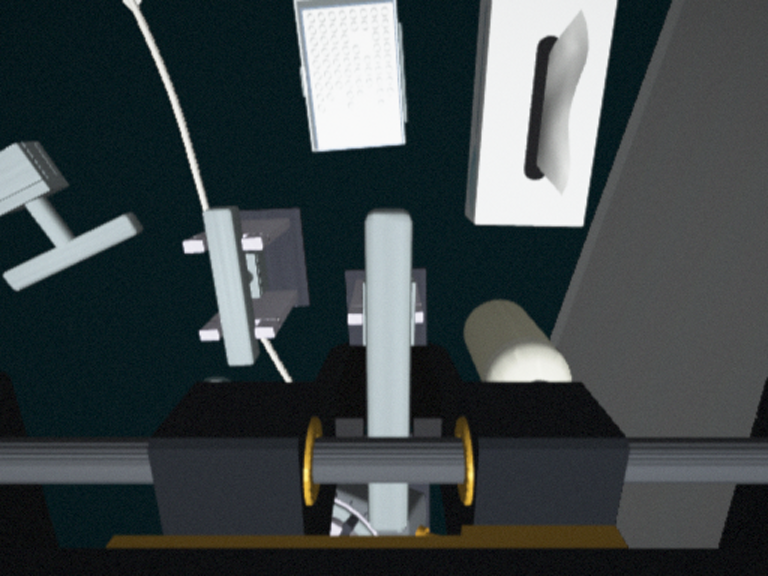

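The key bar (u=258.7) lies in line with the near cheek's groove: prong tops at (237,212) and (280,212), so the groove centre is at u=258.5. Yaw matches too. Next I check the distance along the bar and the wash bottle clearance.

```bash
python3 - <<'E'
from h import *
from rig import ctrl
np.set_printoptions(precision=3,suppress=True)
d=json.load(open("cams.json"));w=json.load(open("w8.json"));S=d["side"];T=d["top"]
s=ctrl.read_state();r=np.array(s["eef_rot"])
c=onz(w,(387.5/1.5,318/1.5),.116);seat=c-.04*r[:,0];seat[2]=.103;print("cheek",c,"seat",seat)
print("rel tool",r.T@(seat-s["tool_pos"]))
cx=lambda n:proj(S,n)
print("side proj seat",cx([seat,seat+.04*r[:,0],seat-.04*r[:,0]]),"top",proj(T,[seat]))
# wash silhouette in side image along the axis
g=lambda uv:((uv[0]-85)*1.8+512,(uv[1]-205)*1.8)
for xy in((.655,.305),(.66,.31),(.65,.31)):
  print(xy,[(z,np.round(g(cx([[*xy,z]])[0]),0)) for z in(0,.1,.14,.16,.18,.2,.243)])
f=cv2.imread("pics/side0.png").astype(int)
b=(f.sum(2)>330)
for v in range(225,275,3):
    u=np.where(b[v,100:152])[0]+100
    if len(u):print(v,u.min(),u.max(),len(u),end=" | ")
t=cv2.imread("pics/top0.png").astype(int);b=t.sum(2)>330;print()
for v in range(106,142,3):
    u=np.where(b[v,165:200])[0]+165
    if len(u):print(v,u.min(),u.max(),end=" | ")
E
```

```text
cheek [0.545 0.329 0.116] seat [0.554 0.29  0.103]
rel tool [-0.108  0.     0.228]
side proj seat [[166.079 259.586]
 [161.994 272.606]
 [170.014 247.043]] top [[184.2   154.269]]
(0.655, 0.305) [(0, array([614., 109.])), (0.1, array([599.,  85.])), (0.14, array([592.,  75.])), (0.16, array([589.,  69.])), (0.18, array([585.,  63.])), (0.2, array([581.,  57.])), (0.243, array([573.,  44.]))]
(0.66, 0.31) [(0, array([610., 110.])), (0.1, array([595.,  87.])), (0.14, array([588.,  76.])), (0.16, array([584.,  71.])), (0.18, array([580.,  65.])), (0.2, array([577.,  59.])), (0.243, array([568.,  46.]))]
(0.65, 0.31) [(0, array([615., 112.])), (0.1, array([600.,  89.])), (0.14, array([593.,  78.])), (0.16, array([590.,  73.])), (0.18, array([586.,  67.])), (0.2, array([582.,  61.])), (0.243, array([574.,  48.]))]
225 134 134 1 | 228 100 113 14 | 231 113 117 5 | 234 116 133 18 | 237 114 137 24 | 240 113 138 26 | 243 112 139 28 | 246 112 138 27 | 249 112 138 27 | 252 113 138 26 | 255 116 138 23 | 258 119 137 19 | 261 122 139 18 | 264 124 140 17 | 267 127 141 15 | 270 132 151 6 | 
106 170 170 | 109 170 172 | 112 166 198 | 115 174 187 | 118 173 189 | 121 172 190 | 124 172 190 | 127 173 189 | 130 175 189 | 133 180 180 | 136 185 185 |
```

```bash
cat > seat.py <<'E'
import sys
from up import *
st=np.array([.5535,.290,.103])
def tgt(dz,tilt,dl=0,phi=103.):
    U=up(np.radians(phi));M=U@R.from_rotvec([-tilt,0,0]).as_matrix()
    g=st+[0,0,dz]+dl*U[:,1]
    return g-M@np.array([.005,0,-.019]),M
if __name__=="__main__":
    dz,tilt,dl=map(float,sys.argv[1:4]);s=ctrl.read_state();np.set_printoptions(precision=3,suppress=True)
    p,M=tgt(dz,tilt,dl);print(s["clock"],np.array(s["joint_pos"]),s["opening"],np.array(s["tool_pos"]),p);print(*to(p,M,s))
E
python3 seat.py .12 .2 0
```

```text
10.2833 [0.458 0.312 1.262 0.003 1.565 0.236] 0.1501746726558991 [0.53  0.394 0.331] [0.558 0.286 0.204]
[-11.18   0.36  12.66] [-11.37  -0.18  -0.33]
```

Call:
play_rows(commands=[0.5, -3, 0, 0, -3, 0, -0.3, 0.5, -6, 0.1, 0, -6, 0, -0.3, 0.5, -9, 0.2, 1, -9, -0.2, -0.3, 0.5, -11, 0.3, 4, -11.4, -0.2, -0.3, 0.5, -11.2, 0.35, 7, -11.4, -0.2, -0.3])

```text
clock: 10.7
tool_pos: [0.5592, 0.2829, 0.2627]
eef_rot: [[-0.222, 0.954, 0.201], [0.975, 0.218, 0.044], [-0.001, 0.206, -0.979]]
ft_force: [0.8, 0.8, -2.5]
opening: 0.152
finger_force: 60.0
```

```bash
python3 seat.py .09 .2 0
```

```text
10.7 [ 0.286  0.144  1.614 -0.015  1.177  0.067] 0.15170675880162515 [0.559 0.283 0.263] [0.558 0.286 0.174]
[ 0.33 -1.84  8.64] [ 0.41  0.11 -0.14]
```

Call:
play_rows(commands=[0.5, 0.2, -0.5, 2.2, 0.4, 0, 0, 0.5, 0.3, -1, 4.4, 0.4, 0, 0, 0.5, 0.3, -1.4, 6.6, 0.4, 0, 0, 0.5, 0.3, -1.85, 8.6, 0.4, 0, 0, 0.5, 0.3, -1.85, 8.6, 0.4, 0, 0])

```text
clock: 11.12
tool_pos: [0.5535, 0.2875, 0.1682]
eef_rot: [[-0.224, 0.958, 0.18], [0.974, 0.221, 0.041], [-0.001, 0.184, -0.983]]
ft_force: [-0.7, -0.5, -3.0]
opening: 0.154
finger_force: 60.0
```

```bash
python3 seat.py .09 .2 0; python3 - <<'E'
from h import *
from rig import ctrl
w=ctrl.snapshot("wrist");f=w["frame"];cv2.imwrite("pics/w9.png",f[:,:,::-1])
json.dump({k:np.array(v).tolist() for k,v in w.items() if k!="frame"},open("w9.json","w"))
s=ctrl.read_state();r=np.array(s["eef_rot"]);U=np.array([[-.225,.974,0]])
# expected prong-top points of +y and -y cheeks
st=np.array([.5535,.29,.116]);X=np.array([-.225,.974,0]);Y=np.array([.974,.225,0])
for sgn in(1,-1):print(sgn,proj(w,[st+.04*sgn*X+k*Y for k in(-.011,.011)]))
tp=np.array(s["tool_pos"]);print("bar end",proj(w,[tp+r@[.06,0,-.027],tp+r@[.05,0,-.027]]))
o=cv2.resize(f[90:290,100:420],None,fx=2.5,fy=2.5,interpolation=cv2.INTER_CUBIC)
cv2.imwrite("pics/v9.png",o[:,:,::-1])
E
```

```text
11.1167 [ 0.296  0.245  1.692 -0.016  1.02   0.077] 0.15383357086367513 [0.554 0.287 0.168] [0.558 0.286 0.174]
[-0.25  0.54 -0.53] [-0.84  0.05 -0.02]
1 [[227.62353589 150.33778092]
 [260.02869877 149.28877845]]
-1 [[231.06590246 256.67213803]
 [259.95125068 253.90909407]]
bar end [[261.02510108 139.73027797]
 [260.97392042 164.56183635]]
```

View pics/v9.png

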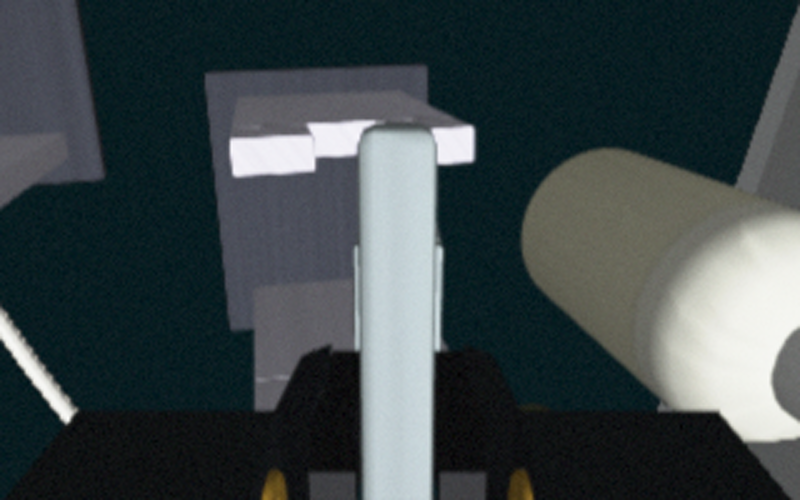

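The stand's left prong edge is at (226,152) in full-frame pixels against a predicted 227.6, so the seat estimate holds to about 1 mm. The wash bottle's shoulder edge is near (357,218). I'll work out that clearance.

```bash
python3 - <<'E'
from h import *
w=json.load(open("w9.json"));st=np.array([.5525,.29,.103]);Y=np.array([.974,.225,0]);X=np.array([-.225,.974,0])
for n,uv,zs in(("base left",(525,235),(0,.01)),("shoulder",(638,320),(.13,.15,.17)),("shoulder low",(655,390),(.13,.15,.17)),("cap",(775,375),(.18,.2))):
  for z in zs:
    q=onz(w,(uv[0]/2.5+100,uv[1]/2.5+90),z);print(n,z,q.round(3),"along Y %.3f X %.3f"%((q-st)@Y,(q-st)@X))
E
python3 seat.py .035 .2 -.001
```

```text
base left 0 [0.649 0.289 0.   ] along Y 0.093 X -0.023
base left 0.01 [0.644 0.291 0.01 ] along Y 0.089 X -0.019
shoulder 0.13 [0.632 0.298 0.13 ] along Y 0.080 X -0.010
shoulder 0.15 [0.619 0.304 0.15 ] along Y 0.068 X -0.001
shoulder 0.17 [0.606 0.311 0.17 ] along Y 0.057 X 0.008
shoulder low 0.13 [0.646 0.277 0.13 ] along Y 0.088 X -0.034
shoulder low 0.15 [0.631 0.286 0.15 ] along Y 0.075 X -0.022
shoulder low 0.17 [0.616 0.294 0.17 ] along Y 0.063 X -0.010
cap 0.18 [0.637 0.306 0.18 ] along Y 0.086 X -0.003
cap 0.2 [0.618 0.314 0.2  ] along Y 0.069 X 0.008
11.1667 [ 0.296  0.243  1.689 -0.016  1.021  0.077] 0.15091775237587038 [0.555 0.288 0.171] [0.557 0.286 0.119]
[-0.27 -0.77  5.08] [-0.67  0.04 -0.01]
```

Clear: above z = 0.15 only the bottle's cap is near, about 0.1 m away. I'll lower with a smaller tilt.

```bash
python3 seat.py .035 .12 -.001
```

```text
11.1667 [ 0.296  0.243  1.689 -0.016  1.021  0.077] 0.15091775237587038 [0.555 0.288 0.171] [0.556 0.285 0.119]
[-0.27 -0.92  5.08] [ 3.92  0.04 -0.01]
```

Call:
play_rows(commands=[0.5, -0.2, -0.3, 1.3, 1.5, 0, 0, 0.5, -0.3, -0.6, 2.6, 3, 0, 0, 0.5, -0.3, -0.9, 3.9, 3.9, 0, 0, 0.5, -0.3, -0.9, 5, 3.9, 0, 0, 0.5, -0.3, -0.9, 5, 3.9, 0, 0])

```text
clock: 11.58
tool_pos: [0.5573, 0.286, 0.1203]
eef_rot: [[-0.225, 0.967, 0.12], [0.974, 0.224, 0.027], [-0.0, 0.123, -0.992]]
ft_force: [-0.2, 0.0, -3.3]
opening: 0.152
finger_force: 60.0
```

Call:
play_rows(commands=[0.5, 0, 0, 0, 0, 0, 0, 0.5, 0, 0, 0, 0, 0, 0, 0.5, 0, 0, 0, 0, 0, 0, 0.5, 0, 0, 0, 0, 0, 0, 0.5, 0, 0, 0, 0, 0, 0])

```text
clock: 12.0
tool_pos: [0.5582, 0.2867, 0.1229]
eef_rot: [[-0.226, 0.966, 0.123], [0.974, 0.224, 0.028], [-0.0, 0.126, -0.992]]
ft_force: [0.8, 0.8, -2.4]
opening: 0.148
finger_force: 60.0
```

```bash
python3 seat.py .003 .12 -.001
```

```text
12.0 [ 0.29   0.342  1.664 -0.009  1.01   0.066] 0.1481433214069123 [0.558 0.287 0.123] [0.556 0.285 0.087]
[-0.07 -0.7   3.51] [0.37 0.   0.05]
```

Call:
play_rows(commands=[0.5, -0.1, -0.3, 0.2, 0.3, 0, 0, 0.5, -0.1, -0.4, 1, 0.3, 0, 0, 0.5, -0.1, -0.5, 1.8, 0.3, 0, 0, 0.5, -0.1, -0.6, 2.6, 0.3, 0, 0, 0.5, -0.1, -0.6, 2.6, 0.3, 0, 0])

```text
clock: 12.42
tool_pos: [0.5538, 0.2843, 0.0926]
eef_rot: [[-0.226, 0.968, 0.113], [0.974, 0.224, 0.026], [-0.0, 0.115, -0.993]]
ft_force: [-1.1, -0.3, -2.2]
opening: 0.149
finger_force: 60.0
```

```bash
python3 seat.py .003 .12 -.001
```

```text
12.4167 [ 0.288  0.38   1.682 -0.009  0.964  0.065] 0.14859978489588557 [0.554 0.284 0.093] [0.556 0.285 0.087]
[0.06 0.17 0.57] [-0.25  0.02  0.04]
```

Call:
play_rows(commands=[0.5, 0, 0, 0.3, 0, 0, 0, 0.5, 0, 0, 0.6, 0, 0, 0, 0.5, 0, 0, 0.7, 0, 0, 0, 0.5, 0, 0, 0.7, 0, 0, 0, 0.5, 0, 0, 0.7, 0, 0, 0])

```text
clock: 12.83
tool_pos: [0.5565, 0.2851, 0.0894]
eef_rot: [[-0.226, 0.967, 0.117], [0.974, 0.224, 0.027], [-0.0, 0.12, -0.993]]
ft_force: [-2.7, -2.0, 3.3]
opening: 0.156
finger_force: 60.0
```

```bash
python3 seat.py 0 .12 -.001
```

```text
12.8333 [ 0.288  0.388  1.68  -0.009  0.954  0.065] 0.1561323607011171 [0.557 0.285 0.089] [0.556 0.285 0.084]
[ 0.04 -0.12  0.51] [0.03 0.01 0.06]
```

Light contact (about 6 N) with the bar deep in the grooves, so it is seated. Release.

Call:
play_rows(commands=[1.8, 0, 0, 0, 0, 0, 0, 2.2, 0, 0, 0, 0, 0, 0, 3, 0, 0, 0, 0, 0, 0, 4, 0, 0, 0, 0, 0, 0, 5, 0, 0, 0, 0, 0, 0], newtons=10)

```text
clock: 13.25
tool_pos: [0.5564, 0.2851, 0.0886]
eef_rot: [[-0.226, 0.967, 0.117], [0.974, 0.224, 0.027], [-0.0, 0.12, -0.993]]
ft_force: [0.0, -0.5, -0.4]
opening: 0.45
finger_force: 0.0
```

Call:
play_rows(commands=[5.5, 0, 0, 0, 0, 0, 0, 5.5, 0, 0, 0, 0, 0, 0, 5.5, 0, 0, 0, 0, 0, 0, 5.5, 0, 0, 0, 0, 0, 0, 5.5, 0, 0, 0, 0, 0, 0])

```text
clock: 13.67
tool_pos: [0.5563, 0.2851, 0.0886]
eef_rot: [[-0.226, 0.967, 0.117], [0.974, 0.224, 0.027], [-0.0, 0.12, -0.993]]
ft_force: [0.4, 0.3, -1.0]
opening: 0.624
finger_force: 0.0
```

Call:
play_rows(commands=[5.5, 0, 0, -0.5, 0, 0, 0, 5.5, 0, 0, -1.5, 0, 0, 0, 5.5, 0, 0, -3, 0, 0, 0, 5.5, 0, 0, -5, 0, 0, 0, 5.5, 0, 0, -7, 0, 0, 0])

```text
clock: 14.08
tool_pos: [0.5478, 0.2831, 0.1595]
eef_rot: [[-0.226, 0.967, 0.117], [0.974, 0.224, 0.027], [-0.0, 0.12, -0.993]]
ft_force: [0.5, -0.2, -0.7]
opening: 0.624
finger_force: 0.0
```

Call:
play_rows(commands=[5.5, 0, 0, -4, 0, 0, 0, 5.5, 0, 0, -8, 0, 0, 0, 5.5, -3, 0, -11, 0, 0, 0, 5.5, -6, 0, -12, 0, 0, 0, 5.5, -8, 0, -12, 0, 0, 0])

```text
clock: 14.5
tool_pos: [0.5542, 0.201, 0.2835]
eef_rot: [[-0.226, 0.966, 0.126], [0.974, 0.225, 0.028], [-0.002, 0.129, -0.992]]
ft_force: [0.2, -0.7, 0.2]
opening: 0.627
finger_force: 0.0
```

Call:
play_rows(commands=[5.5, 0, 0, 0, 0, 0, 0, 5.5, 0, 0, 0, 0, 0, 0, 5.5, 0, 0, 0, 0, 0, 0, 5.5, 0, 0, 0, 0, 0, 0, 5.5, 0, 0, 0, 0, 0, 0])

```text
clock: 14.92
tool_pos: [0.5516, 0.203, 0.2768]
eef_rot: [[-0.227, 0.967, 0.116], [0.974, 0.225, 0.027], [0.0, 0.119, -0.993]]
ft_force: [-0.0, 0.4, 0.6]
opening: 0.625
finger_force: 0.0
```

```bash
python3 - <<'E'
from h import *
from rig import ctrl
np.set_printoptions(precision=1,suppress=True,linewidth=200)
w=ctrl.snapshot("wrist");f=w["frame"];cv2.imwrite("pics/w10.png",f[:,:,::-1])
json.dump({k:np.array(v).tolist() for k,v in w.items() if k!="frame"},open("w10.json","w"))
X=np.array([-.225,.974,0]);Y=np.array([.974,.225,0]);st=np.array([.5525,.29,.103])
print(proj(w,[st+a*X+b*Y+[0,0,.008] for a in(.055,-.055) for b in(-.007,.007)]))
print("socket",proj(w,[st-[0,0,.042]]))
# rectified view at bar-top height: rows = X from +70..-70 step 5mm, cols = Y -24..24 step 2
g=f.sum(2)/3
xs=np.arange(70,-71,-5);ys=np.arange(-24,25,2)
P=proj(w,[st+a/1e3*X+b/1e3*Y+[0,0,.008] for a in xs for b in ys]).astype(np.float32)
im=cv2.remap(g.astype(np.float32),P[:,0].reshape(len(xs),-1),P[:,1].reshape(len(xs),-1),cv2.INTER_LINEAR)
print("Y",ys)
for a,r in zip(xs,im):print(a,r.astype(int))
E
```

```text
[[251.4  27.2]
 [266.   27.6]
 [252.  143.6]
 [265.1 143.4]]
socket [[253.5  89.9]]
Y [-24 -22 -20 -18 -16 -14 -12 -10  -8  -6  -4  -2   0   2   4   6   8  10  12  14  16  18  20  22  24]
70 [31 29 30 32 29 28 28 30 30 29 28 30 30 31 29 30 30 29 31 31 28 31 30 26 30]
65 [31 30 29 27 33 30 29 32 29 28 27 29 28 31 30 32 32 28 30 28 30 32 30 31 32]
60 [29 29 27 32 31 31 31 30 30 29 28 29 31 29 30 31 31 29 29 31 28 30 31 30 29]
55 [31 31 31 27 26 24 30 28 30 29 31 29 30 31 30 30 29 27 29 33 28 32 29 32 30]
50 [ 30  31  30  31  33  31  31  31  32  47 198 233 235 233 234 231 121  30  29  31  27  30  28  32  30]
45 [170 177 185 187 197 201 180  39  28  82 215 235 236 235 238 238 171  47 234 242 242 244 246 246 247]
40 [253 253 253 253 253 252 252 252 252 178 212 236 237 236 238 239 202 123 247 253 253 252 252 253 253]
35 [224 218 216 213 203 202 227 252 253 196 210 235 237 236 238 239 209 116 137 144 137 135 130 120 122]
30 [102 104 102 103 102 104 101  99 101  98 203 236 238 236 238 239 214 109 105 103 104 105 104 106  60]
25 [103 102 104 102 103 100 102 101 102 102 199 236 238 237 239 240
[... 1268 characters left out ...]
 193 128 171 182 187 198 213 217]
-40 [253 253 253 253 253 253 253 253 252 253 170 235 240 239 239 240 238 177 136 243 253 253 253 253 253]
-45 [250 249 250 250 250 250 250 240  61  50 124 234 240 239 239 240 238 118  61 203 236 235 236 239 235]
-50 [ 32  33  33  32  31  35  31  33  26  32 117 232 240 239 238 241 239 128  33  31  34  30  32  33  31]
-55 [ 32  33  32  29  32  32  34  30  33  32  79 221 236 235 235 235 233 124  34  31  30  31  33  33  31]
-60 [30 29 30 30 31 32 34 31 35 32 32 31 29 31 33 32 35 32 32 31 33 32 31 32 31]
-65 [28 32 32 30 32 31 31 31 33 31 33 29 32 31 29 32 31 33 31 30 31 33 31 32 33]
-70 [33 32 29 32 32 33 31 30 33 31 31 32 31 33 33 32 33 32 33 33 35 30 31 31 31]
```

The bar lies in both grooves (about 2.5 mm and 2 mm off my seat estimate) and hangs upright. The dial was exact after the pull-off. Handing in.

```bash
python3 -c "
from rig import ctrl
print(ctrl.sign_off())"
```

```text
the job is handed in; nothing more can be done
None
```

The valve is set with the mark on the index (within about 0.5° when last measured, after the key came off), the key hangs in its own stand about 3 mm from my estimate of home, and the job was handed in at about 15 s; no verdict came back.

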